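# Move a slide carrier over the rail stops and seat it against the damper

## Task

Take the red-tabbed slide carrier off its hanging rail by lifting it over the blue stops at the rail's open end, bring it in over the stops of the other rail and set it down gently so that it hangs there. Slide it along that rail until it meets the black pad at the closed end, press it against the pad for about a second with a gentle push of about 8 newtons, never as much as 18, and leave it hanging there still touching the pad. Leave the blue-tabbed carrier, the white vial and the black film pot alone, and do not jam the carrier in the rails or knock the stands.

Things in the scene. Friction and masses are not known exactly. Their poses are not given: they have to be found in the camera images.
- red_carrier: Slide carrier with a red tab, 0.2-0.37 kg. Origin: centre of the underside of its steel head plate (34 mm in x, 40 mm in y, 7 mm high), which rests on the rail bars. Below it a round stem, 9 mm in diameter, goes down through the rail's slot to a wire basket, 44 (x) x 50 (y) mm, reaching from 35 to 73 mm below the origin. At the start y lies along rail A
- red_tab (a point): Middle of the red tab standing on the carrier's head plate, 25 mm above the carrier's origin; same axes. The tab is 12 mm thick (x), 26 mm wide (y), 36 mm high. Grip it across its thickness
- blue_carrier: The same carrier with a blue tab, on rail A, nearer the closed end than the red one and at least 55 mm from it. A bystander, to be left alone
- rail_a_top (a point): Rail A (left, +y), where the carriers hang at the start: middle of the rail, at the height of the bar tops, 130 mm above the table; z up, y along the rail. 200 mm long (y -100 to +100 mm). Open end, with the blue stops, at y = -100 mm (toward rail B); closed end at y = +100 mm
- rail_a: Fixed stand of rail A, origin 130 mm below point rail_a_top. Two bars, each 12 mm wide, 10 high, leave a 14 mm slot (x -7 to 7 mm). Each bar's last 6 mm at the open end carries a stop, 8 mm above the bar tops. A stem enters or leaves only by the open end; raise the carrier over 8 mm to pass, and under 25 mm or its basket hits the bars. Legs at x +-44 mm, 55 mm from the open end
- rail_b_top (a point): Rail B (right, -y), empty: middle of the rail, at the height of the bar tops, 130 mm above the table; z up, y along the rail. 200 mm long. Open end, with the blue stops, at y = +100 mm (toward rail A); closed end, with grey end block and black pad, at y = -100 mm
- rail_b: Fixed stand of rail B with all on it, origin 130 mm below point rail_b_top. Bars, slot, stops and legs measure the same as those of rail A
- end_block: Grey block on rail B's closed end; origin: middle of its underside, at y = -94 mm of rail B; y points to the open end. Carries a sprung, damped black pad, 30 mm wide, at head plate height. The pad's face stands 29 to 54 mm from this origin along y: set anew each time, not measured, to be felt. It gives 1 mm per 5 N, 5 mm at most, and returns slowly, so a released carrier stays in touch
- vial: White plastic bottle 27 mm in diameter, 85 mm high, standing behind the rails; origin at its underside. A bystander
- film_pot: Black film canister 34 mm in diameter, 52 mm high, standing behind the rails; origin at its underside. A bystander
Mind the look-alikes: they are no part of the job. What is shaped like the red_carrier but brown is not meant.

How it is judged:
On the way, in this order (a step that is already met when the one before it is completed fails the run):
1. the red carrier has been lifted over the stops and is clear of rail A, its stem out of the slot (y of red_carrier in the frame of rail_a_top below -0.106 m and contact force between red_carrier and rail_a below 0.05 N and height (world z) of red_carrier above 0.134 m), for 0.1 s.
2. the red carrier hangs in the slot of rail B and is pressed against the pad with more than 4 N for 0.4 s (x of red_carrier in the frame of rail_b_top between -0.005 and 0.005 m and z of red_carrier in the frame of rail_b_top between -0.003 and 0.003 m and y of red_carrier in the frame of rail_b_top between -0.06 and -0.005 m and angle between red_carrier's own z axis and vertical below 0.08 rad and contact force between red_carrier and end_block above 4 N), for 0.4 s.
At the end, for the whole second after the job is handed in: The red carrier hangs level on both bars of rail B (origin within 5 mm of the slot's middle, within 3 mm of the bar tops, tilted less than 0.08 rad), still touching the black pad, at rest and released (x of red_carrier in the frame of rail_b_top between -0.005 and 0.005 m and z of red_carrier in the frame of rail_b_top between -0.003 and 0.003 m and y of red_carrier in the frame of rail_b_top between -0.06 and -0.005 m and angle between red_carrier's own z axis and vertical below 0.08 rad and contact force between red_carrier and end_block above 0.03 N and linear speed of red_carrier below 0.01 m/s and angular speed of red_carrier below 0.1 rad/s and contact force between red_carrier and the fingers below 0.05 N).
It fails at once if the carrier is pushed against the pad or end block with more than 18 N (contact force between red_carrier and end_block above 18 N).
It fails at once if the carrier is jammed against rail A or rail B with more than 40 N (contact force between red_carrier and rail_a above 40 N or contact force between red_carrier and rail_b above 40 N).
It fails at once if the robot strikes a rail stand with more than 10 N (contact force between any of the arm, the fingers and rail_a above 10 N or contact force between any of the arm, the fingers and rail_b above 10 N).
It fails at once if the red carrier falls (height (world z) of red_carrier below 0.11 m).
It fails at once if the blue carrier, the vial or the film pot is moved by more than 10 mm (distance of any of blue_carrier, vial, film_pot from where it was at the start of the episode above 0.01 m).
It also fails if it takes over 67 s, if anything falls off the work surface, if the arm or the gripper's body presses on something with over 40 N, if the wrist force passes 120 N, or if a joint passes its speed limit or range.

## Robot

A 6-joint arm with a two-finger parallel gripper is mounted at the origin on the work surface; the furniture and walls round the work are solid. World frame = base frame: x ahead of the robot, y to its left, z up, the work surface at z = 0. Lengths are in m, angles in rad, forces in N, time in s.
With the tool pointing down it reaches from about 0.275 to 0.725 m from the base axis. Payload 15.9 kg.
Tool frame: the origin (TCP) lies on the centre line of the jaws, within the pads' length; the fingertips stand 17 mm ahead of it and the grasp point (between the pads) lies 2 mm behind it; z points along the fingers, y is the line along which they close (so a half turn about z gives the same grasp; the last joint's range is limited). The gripper opens to 85 mm and grips with 20 to 120 N. Pads are 22 mm wide; open, the fingers measure 114 mm over their backs; the gripper's body (76 mm by 85 mm) begins 54 mm behind the grasp point. The pads swing forward as they close: fully open they stand 13 mm farther back than shut.
Start: joints at [-1.161, 0.213, -0.034, 1.323, 0, 1.571], TCP at [0.199, -0.459, 0.248] pointing down, gripper open.
Joint ranges: [-2.98, 2.98], [-0.74, 1.72], [-1.14, 1.35], [-2.1, 2.04], [-1.57, 1.44], [-3.14, 3.14]. Speed limits (rad/s): [1.89, 1.89, 2.39, 2.57, 3.14, 3.14].

## Interface

Orientations are given as a unit quaternion [w, x, y, z].
In Python, from bench import monitor, cams, order gives the robot as it stands.
- The arm moves only by the tool carry_out, never from a script. Its argument "commands" is a list of rows, each a list of 7 numbers: the turn, a rotation vector about the world's x, y, z in units of 120 degrees (1.0 is 120 degrees), then the shift along the world's x, y, z in units of 25 mm (1.0 is 25 mm), then the opening, from -1 (shut) to 1 (fully open). A call has 1 to 8 rows; each row shifts and turns the commanded pose from where the row before left it; what a row does not reach is not made up. A row lasts 1/8 s, in which the tool goes at most 62.5 mm and 10.7 degrees, less where a joint would pass 70% of its speed; a pose out of reach is approached as far as the arm can. A call with a number of a shift or a turn outside -1 to 1 is refused whole. A call with a gripper value outside its range is refused whole. The fingers move at their own pace and stop on an object; the grip force is fixed at half the most. Time passes only in rows, so rows that do not move let the fingers close. It gives the time, the measured TCP pose, the force, the opening and the grip force at its end, in the units of the state.
- monitor.state(): the state, without advancing time (a new reading comes with each control period).
- cams.snapshot(name): name is "side" or "top" or "wrist"; returns the picture (420x560x3 uint8, red, green, blue); there is no depth.
- cams.camera_info(name): a dict with "intrinsics" (3x3 intrinsics, pixels), "world_from_camera" (4x4, takes a point from camera to world coordinates). Camera axes: x right, y up, looking along -z (the intrinsics and any distortion apply to the point x, -y, -z); pixel columns grow to the right and rows downward; lengths in m; the calibration is good to about 2 mm. A picture is of the moment at which its call begins: read the wrist's pose just before it. camera_info takes no time and is no camera call; for the wrist camera it gives the pose at the moment of the call.
- order.sign_off(): hands the job in; it is judged then, once.
The state is a dict: "clock": time; "qpos": joint angles; "joint_velocities": joint speeds; "joint_torque": joint torques, N m; "tool_pos": TCP position; "orientation": TCP orientation; "force": force on the tool from outside, world axes, zero at the start; "torque": the same for the moment, N m; "opening": finger opening in m; "grasp_force": force on a finger pad.
Only numpy, scipy, OpenCV 4.12 (cv2) and the standard library are available. Lean on these libraries where they do the work, as an engineer would, in place of code of your own. Each camera call takes 0.05 s, during which the arm holds its last target. There are 200 camera calls.

## Working session

There is one attempt and no reset: what is moved stays moved. The work goes in short steps, Python scripts to look and compute and a tool call to move; the robot and the scene stay as the last step left them, time stands still between calls to the robot, and variables do not carry over. Pictures are saved under pics/ and viewed, at most 10 in all, crops included, and the job is handed in when it is done.

Besides the shell and the picture viewer there is one more tool, called after ">>>" as name([rows], argument=value, ...), one row to a line, values as JSON. carry_out: Moves the arm, as the interface text tells. Its arguments: {"type":"object","properties":{"commands":{"type":"array","items":{"type":"array","items":{"type":"number"}}}},"required":["commands"]}

```bash
mkdir -p pics; python3 - <<'E'
from bench import monitor,cams
import cv2,numpy as np
for n in ["side","top"]:
    cv2.imwrite(f"pics/{n}0.png",cams.snapshot(n)[:,:,::-1])
    i=cams.camera_info(n);print(n,np.round(i["intrinsics"],1).tolist(),np.round(i["world_from_camera"],3).tolist(),i.keys())
s=monitor.state();print(s)
E
```

```text
side [[469.5, 0.0, 275.8], [0.0, 469.5, 209.8], [0.0, 0.0, 1.0]] [[0.8, 0.307, -0.515, -0.181], [-0.599, 0.386, -0.701, -0.714], [-0.017, 0.87, 0.493, 0.694], [0.0, 0.0, 0.0, 1.0]] dict_keys(['intrinsics', 'world_from_camera'])
top [[508.2, 0.0, 278.3], [0.0, 508.2, 214.3], [0.0, 0.0, 1.0]] [[0.019, 0.983, -0.184, 0.147], [-1.0, 0.019, -0.002, 0.122], [0.002, 0.184, 0.983, 1.57], [0.0, 0.0, 0.0, 1.0]] dict_keys(['intrinsics', 'world_from_camera'])
{'clock': 0.1, 'qpos': array([-1.16096186e+00,  2.13304191e-01, -3.49716261e-02,  1.32347146e+00,
       -8.20259487e-06,  1.57077429e+00]), 'joint_velocities': array([-1.25461525e-03, -1.53989816e-03,  2.93241541e-03,  5.39541067e-04,
        4.45453620e-04, -1.93612944e-05]), 'joint_torque': array([-9.10400086e-04, -6.87247109e+01,  4.87809312e+01,  1.21722269e-02,
       -1.55664547e-04,  2.50693955e-05]), 'tool_pos': array([ 0.1991193 , -0.4583476 ,  0.24787682]), 'orientation': array([-4.64694548e-04,  9.79075477e-01,  2.03496892e-01, -1.00763135e-04]), 'force': array([ 0.53019792, -0.26983409,  0.63230769]), 'torque': array([ 0.0578048 , -0.01228073, -0.02065969]), 'grasp_force': 0.0, 'opening': 0.0854962142314509}
```

View pics/side0.png

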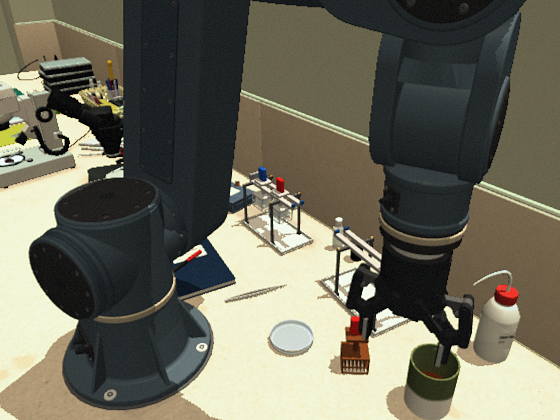

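View pics/top0.png

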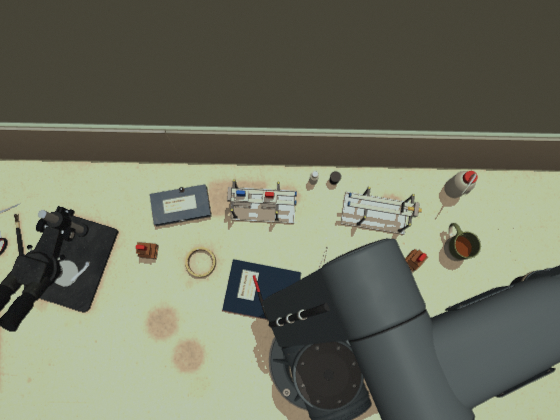

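The side view shows the red tab at (281,185), the blue one at (263,173), and rail B around (355,260). In the top view the red tab is at (270,194), the blue one at (241,193), and rail B spans (345–415, 195–230), slightly turned. I'll enlarge these areas next.

```bash
python3 - <<'E'
import cv2,numpy as np
t=cv2.imread("pics/top0.png");s=cv2.imread("pics/side0.png")
a=cv2.resize(t[165:245,220:430],None,fx=3.8,fy=3.8,interpolation=cv2.INTER_CUBIC)
b=cv2.resize(s[155:335,230:420],(300,284),interpolation=cv2.INTER_CUBIC)
c=cv2.resize(s[160:250,235:320],(268,284),interpolation=cv2.INTER_CUBIC)
d=np.zeros((284,a.shape[1],3),np.uint8);d[:,:300]=b;d[:,310:578]=c
cv2.imwrite("pics/crop0.png",np.vstack([a,d]))
E
cat > h.py <<'E'
import numpy as np,cv2
from bench import monitor,cams
def ray(info,uv):
    K=np.array(info["intrinsics"]);T=np.array(info["world_from_camera"])
    d=np.linalg.solve(K,[uv[0],uv[1],1.]);d=T[:3,:3]@np.array([d[0],-d[1],-d[2]])
    return T[:3,3],d/np.linalg.norm(d)
def onz(info,uv,z):
    o,d=ray(info,uv);return o+d*(z-o[2])/d[2]
def tri(rs):
    A=sum(np.eye(3)-np.outer(d,d) for o,d in rs);b=sum((np.eye(3)-np.outer(d,d))@o for o,d in rs)
    p=np.linalg.solve(A,b);return p,[np.linalg.norm((np.eye(3)-np.outer(d,d))@(p-o)) for o,d in rs]
def blobs(img,col,mn=6):
    h=cv2.cvtColor(img,cv2.COLOR_RGB2HSV)
    m=cv2.inRange(h,(0,150,70),(8,255,255))|cv2.inRange(h,(172,150,70),(180,255,255)) if col=="red" else cv2.inRange(h,(105,120,50),(128,255,255))
    n,l,st,c=cv2.connectedComponentsWithStats(m)
    return [(c[i].round(1).tolist(),st[i].tolist()) for i in range(1,n) if st[i][4]>=mn]
E
python3 - <<'E'
import cv2
from h import *
for n in["side","top"]:
    im=cv2.imread(f"pics/{n}0.png")[:,:,::-1].copy()
    for c in["red","blue"]:print(n,c,blobs(im,c))
E
```

```text
side red [([96.6, 101.1], [95, 99, 4, 6, 10]), ([121.0, 152.8], [120, 152, 3, 3, 6]), ([279.8, 184.1], [276, 177, 9, 16, 106]), ([193.7, 255.5], [187, 250, 15, 12, 55]), ([506.4, 294.8], [496, 284, 23, 22, 359]), ([354.3, 325.6], [349, 316, 12, 20, 167])]
side blue [([108.1, 84.5], [106, 79, 5, 11, 19]), ([262.1, 173.3], [259, 166, 8, 15, 92]), ([301.8, 201.6], [300, 200, 4, 5, 14]), ([292.9, 204.7], [292, 203, 3, 5, 11]), ([346.5, 227.2], [345, 226, 4, 4, 11]), ([336.9, 230.8], [335, 230, 4, 3, 8]), ([205.2, 269.1], [175, 239, 60, 50, 1095]), ([173.9, 264.3], [171, 262, 8, 6, 14])]
top red [([468.1, 175.5], [464, 171, 11, 11, 67]), ([474.6, 179.2], [472, 176, 5, 7, 10]), ([268.9, 193.5], [265, 192, 9, 4, 35]), ([140.9, 247.0], [136, 244, 11, 7, 50]), ([421.1, 257.2], [416, 253, 10, 9, 53]), ([256.1, 284.3], [253, 276, 7, 16, 42])]
top blue [([240.3, 192.8], [236, 190, 9, 6, 42])]
```

View pics/crop0.png

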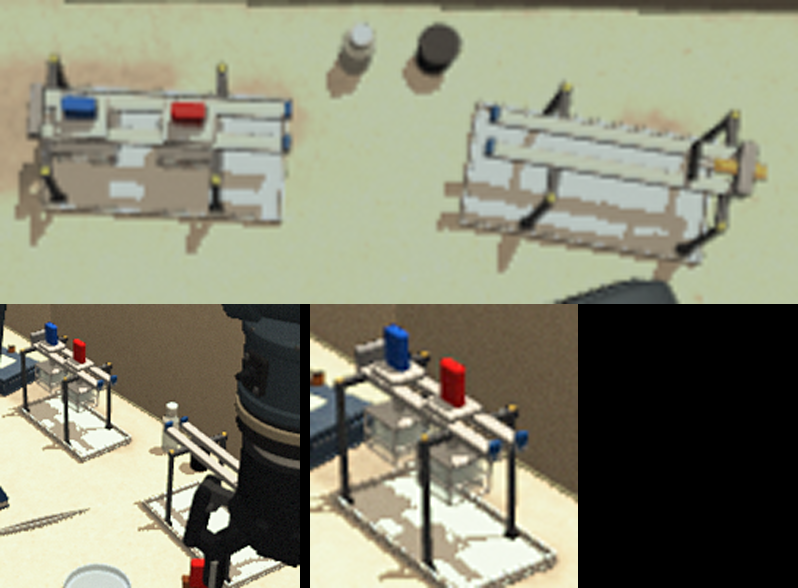

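The crop shows rail A's stops (top view pixels) at about (295.5,193.2) and (295.5,202.9), and rail B's at (349.7,195.0) and (348.7,203.9). Rail B's pad end lies to the right, at roughly (416,209). The vial and film pot stand behind the gap between the rails.

```bash
python3 - <<'E'
from h import *
S=cams.camera_info("side");T=cams.camera_info("top")
def p(n,a,b=None):
    q,e=tri([ray(S,a),ray(T,b)]);print(n,q.round(4),np.round(e,4))
p("red",(280.3,184.5),(269.0,193.5)); p("blue",(262.1,173.3),(240.3,192.8))
p("A far",(301.8,201.6),(295.5,193.2));p("A near",(292.9,204.7),(295.5,202.9))
p("B far",(346.5,227.2),(349.7,195.0));p("B near",(336.9,230.8),(348.7,203.9))
c=lambda x,y:(220+x/3.8,165+y/3.8)
for n,q,z in[("Astopfar",c(288,108),.134),("Astopnear",c(288,144),.134),("A endfar",c(45,93),.13),("Bstopfar",c(494,114),.134),("Bstopn",c(490,148),.134),("Bend block",c(746,168),.15),("vial",c(360,35),.085),("pot",c(438,44),.052)]:print(n,onz(T,q,z).round(4))
W=cams.camera_info("wrist");s=monitor.state();print(np.round(W["world_from_camera"],3).tolist(),np.round(W["intrinsics"],0).tolist(),s["tool_pos"])
E
```

```text
red [0.4717 0.1526 0.1542] [0.0007 0.0007]
blue [0.4719 0.2343 0.156 ] [0.0004 0.0004]
A far [0.4795 0.0759 0.1338] [0.0001 0.0001]
A near [0.4506 0.0755 0.1351] [0.0002 0.0002]
B far [ 0.478  -0.0818  0.1353] [0.0014 0.0014]
B near [ 0.4516 -0.0787  0.1345] [0.0013 0.0013]
Astopfar [0.4787 0.0751 0.134 ]
Astopnear [0.4506 0.0747 0.134 ]
A endfar [0.4877 0.2611 0.13  ]
Bstopfar [ 0.4771 -0.082   0.134 ]
Bstopn [ 0.4506 -0.0787  0.134 ]
Bend block [ 0.4356 -0.2684  0.15  ]
vial [0.5506 0.0171 0.085 ]
pot [ 0.5533 -0.0485  0.052 ]
[[0.399, 0.877, 0.269, 0.268], [-0.917, 0.381, 0.117, -0.429], [-0.0, -0.293, 0.956, 0.372], [0.0, 0.0, 0.0, 1.0]] [[355.0, 0.0, 277.0], [0.0, 355.0, 206.0], [0.0, 0.0, 1.0]] [ 0.1991193  -0.4583476   0.24787682]
```

>>> carry_out([
  [0, 0, 0.041, 0.84, 0.96, 0.17, 1],
  [0, 0, 0.041, 0.84, 0.96, 0.17, 1],
  [0, 0, 0.041, 0.84, 0.96, 0.17, 1],
  [0, 0, 0.041, 0.84, 0.96, 0.17, 1],
  [0, 0, 0.041, 0.84, 0.96, 0.17, 1],
  [0, 0, 0.041, 0.84, 0.96, 0.17, 1],
  [0, 0, 0.041, 0.84, 0.96, 0.17, 1],
  [0, 0, 0.041, 0.84, 0.96, 0.17, 1],
])

```text
clock: 1.1
tool_pos: [0.3677, -0.2656, 0.2822]
orientation: [-0.0, 0.853, 0.523, -0.0]
force: [0.5, -0.8, 0.1]
opening: 0.0855
grasp_force: 0.0
```

>>> carry_out([
  [0, 0, 0.041, 0.84, 0.96, 0.17, 1],
  [0, 0, 0.041, 0.84, 0.96, 0.17, 1],
  [0, 0, 0.041, 0.84, 0.96, 0.17, 1],
  [0, 0, 0.041, 0.84, 0.96, 0.17, 1],
  [0, 0, 0, 0, 0, 0, 1],
  [0, 0, 0, 0, 0, 0, 1],
])

```text
clock: 1.85
tool_pos: [0.4508, -0.1707, 0.299]
orientation: [-0.0, 0.752, 0.659, -0.0]
force: [-0.4, -0.5, -0.4]
opening: 0.0853
grasp_force: 0.0
```

```bash
python3 - <<'E'
from h import *
import json
s=monitor.state();W=cams.camera_info("wrist");im=cams.snapshot("wrist")
np.savez("w1.npz",im=im,**{k:np.array(v) for k,v in W.items()})
cv2.imwrite("pics/w1.png",im[:,:,::-1]);print(s["clock"],s["tool_pos"],s["orientation"],s["force"])
print(np.array(W["world_from_camera"]).round(3).tolist(),blobs(im,"blue"))
E
```

```text
1.85 [ 0.45083907 -0.17072934  0.2990142 ] [-2.74693825e-04  7.51947894e-01  6.59222442e-01 -2.49536018e-04] [-0.43364081 -0.48009631 -0.40359848]
[[0.991, 0.125, 0.039, 0.461], [-0.131, 0.948, 0.291, -0.097], [-0.001, -0.294, 0.956, 0.423], [0.0, 0.0, 0.0, 1.0]] [([259.4, 71.9], [257, 71, 8, 5, 12])]
```

View pics/w1.png

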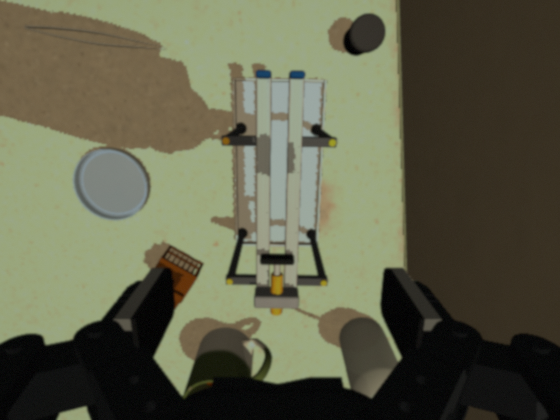

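The wrist view shows rail B from above: stops at (264,74) and (297,74), black pad at about (277,259), end block at (276,298). I'll measure the slot's midline next.

```bash
python3 - <<'E'
from h import *
d=np.load("w1.npz");im=d["im"];W=dict(intrinsics=d["intrinsics"],world_from_camera=d["world_from_camera"])
h=cv2.cvtColor(im,cv2.COLOR_RGB2HSV)
m=cv2.inRange(h,(100,80,30),(130,255,255));m[:60]=0;m[90:]=0
n,l,st,c=cv2.connectedComponentsWithStats(m);print([(c[i].round(1),st[i]) for i in range(1,n) if st[i][4]>8])
m=cv2.inRange(h,(0,0,0),(180,255,60));m[:245]=0;m[270:]=0;m[:,:245]=0;m[:,305:]=0
n,l,st,c=cv2.connectedComponentsWithStats(m);print([(c[i].round(1),st[i]) for i in range(1,n) if st[i][4]>8])
for r in(95,120,180,210,225): print(r,im[r,250:312,2].tolist())
print(im[250:305:1,285].sum(1).tolist())
E
```

```text
[(array([263. ,  73.9]), array([257,  71,  13,   7,  87], dtype=int32)), (array([296.6,  74.4]), array([290,  71,  14,   7,  83], dtype=int32))]
[(array([276.4, 258.8]), array([261, 254,  32,  10, 301], dtype=int32))]
95 [163, 163, 162, 155, 135, 108, 103, 123, 140, 144, 145, 144, 143, 145, 146, 146, 147, 149, 148, 141, 128, 134, 154, 163, 163, 163, 165, 164, 164, 163, 165, 165, 163, 164, 163, 164, 162, 153, 135, 120, 129, 143, 146, 147, 145, 144, 145, 146, 146, 148, 150, 148, 143, 138, 145, 158, 163, 164, 164, 164, 164, 164]
120 [95, 96, 97, 95, 93, 91, 99, 122, 138, 144, 143, 143, 142, 144, 143, 143, 146, 147, 146, 136, 120, 118, 131, 140, 141, 143, 141, 143, 142, 140, 132, 120, 115, 117, 123, 132, 133, 119, 110, 122, 140, 144, 145, 144, 143, 143, 143, 143, 144, 146, 145, 138, 125, 122, 135, 146, 151, 153, 157, 160, 161, 162]
180 [159, 159, 157, 152, 134, 107, 99, 117, 134, 138, 140, 140, 141, 142, 140, 140, 140, 140, 134, 127, 135, 152, 159, 159, 160, 161, 160, 160, 159, 160, 159, 160, 159, 160, 156, 144, 125, 117, 126, 137, 139, 139, 141, 143, 139, 139, 139, 140, 138, 137, 139, 1
[... 242 characters left out ...]
 120, 134, 138, 137, 137, 139, 140, 139, 136, 137, 135, 135, 140, 153, 157, 158, 158, 158, 158, 158, 157, 157, 157, 158, 158]
225 [92, 91, 92, 92, 90, 89, 96, 115, 130, 135, 137, 137, 138, 138, 138, 137, 139, 135, 128, 115, 104, 107, 113, 121, 131, 135, 137, 135, 125, 116, 111, 110, 111, 108, 104, 101, 111, 127, 136, 137, 137, 137, 137, 137, 138, 137, 136, 131, 119, 118, 134, 147, 148, 148, 151, 156, 158, 157, 157, 156, 158, 157]
[312, 288, 265, 205, 125, 48, 18, 25, 18, 31, 53, 67, 79, 109, 209, 316, 373, 385, 391, 389, 389, 388, 392, 393, 392, 391, 391, 391, 390, 392, 391, 386, 368, 318, 272, 248, 213, 162, 116, 101, 98, 102, 102, 102, 107, 118, 167, 237, 294, 330, 345, 348, 347, 349, 345]
```

```bash
python3 - <<'E'
from h import *
d=np.load("w1.npz");W=dict(intrinsics=d["intrinsics"],world_from_camera=d["world_from_camera"])
for n,q,z in[("stops",(279.8,74.2),.136),("r95",(279.8,95),.13),("r180",(278.3,180),.13),("r210",(277.8,210),.13),("r225",(277.5,225),.13),("pad top edge",(276.7,254),.14),("blockface",(276,286),.145)]:
    print(n,onz(W,q,z).round(4))
a,b=onz(W,(279.8,95),.13),onz(W,(277.5,225),.13);print("yaw",np.degrees(np.arctan2(b[0]-a[0],a[1]-b[1])))
T=cams.camera_info("top");c=lambda x,y:(220+x/3.8,165+y/3.8)
for nm,w,t in[("far",(296.6,74.4),c(494,114)),("near",(263,73.9),c(490,148))]:
    q,e=tri([ray(W,w),ray(T,t)]);print(nm,q.round(4),np.round(e,4))
E
```

```text
stops [ 0.4651 -0.0808  0.136 ]
r95 [ 0.4632 -0.0957  0.13  ]
r180 [ 0.4532 -0.1636  0.13  ]
r210 [ 0.4493 -0.1899  0.13  ]
r225 [ 0.4472 -0.2036  0.13  ]
pad top edge [ 0.4435 -0.2265  0.14  ]
blockface [ 0.4392 -0.2547  0.145 ]
yaw -8.445968745739194
far [ 0.478  -0.0824  0.1304] [0.0001 0.0001]
near [ 0.4519 -0.0789  0.1293] [0.0006 0.0006]
```

>>> carry_out([
  [0, 0, 0.008, 0, 1, 0, 1],
  [0, 0, 0.008, 0.1, 1, 0, 1],
  [0, 0, 0.008, 0.1, 1, 0, 1],
  [0, 0, 0.008, 0.1, 1, 0, 1],
  [0, 0, 0, 0.1, 1, 0, 1],
  [0, 0, 0, 0.1, 1, 0, 1],
  [0, 0, 0, 0.1, 1, 0, 1],
  [0, 0, 0, 0.1, 1, 0, 1],
])

```text
clock: 2.9
tool_pos: [0.4685, 0.0293, 0.2993]
orientation: [0.0, 0.73, 0.684, -0.0]
force: [-0.3, -0.4, -0.5]
opening: 0.0853
grasp_force: 0.0
```

>>> carry_out([
  [0, 0, 0, 0, 1, 0, 1],
  [0, 0, 0, 0, 1, 0, 1],
  [0, 0, 0, 0, 0, 0, 1],
  [0, 0, 0, 0, 0, 0, 1],
  [0, 0, 0, 0, 0, 0, 1],
])

```text
clock: 3.52
tool_pos: [0.4687, 0.0785, 0.2993]
orientation: [0.0, 0.73, 0.684, -0.0]
force: [-0.7, -0.6, -0.3]
opening: 0.085
grasp_force: 0.0
```

```bash
python3 - <<'E'
from h import *
s=monitor.state();W=cams.camera_info("wrist");im=cams.snapshot("wrist")
np.savez("w2.npz",im=im,**{k:np.array(v) for k,v in W.items()})
cv2.imwrite("pics/w2.png",im[:,:,::-1]);print(s["clock"],s["tool_pos"],s["orientation"],s["force"])
print(np.array(W["world_from_camera"]).round(3).tolist(),blobs(im,"blue"),blobs(im,"red"))
E
```

```text
3.525 [0.46867895 0.07851758 0.29932098] [ 4.15888759e-05  7.29682437e-01  6.83786177e-01 -4.85190651e-05] [-0.7443816  -0.61147453 -0.2791019 ]
[[0.998, 0.062, 0.019, 0.474], [-0.065, 0.954, 0.293, 0.153], [-0.0, -0.294, 0.956, 0.423], [0.0, 0.0, 0.0, 1.0]] [([266.6, 346.3], [266, 345, 3, 4, 7])] [([41.5, 78.8], [20, 67, 43, 24, 328]), ([268.1, 100.0], [260, 82, 17, 38, 589])]
```

View pics/w2.png

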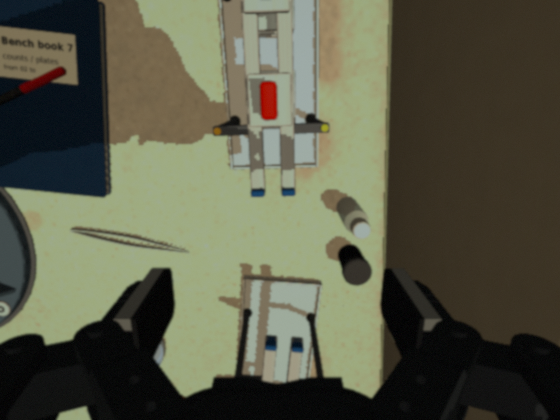

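The red tab is at (268,100) with its head plate around it (247–293, 73–127), and rail A's stops are at (257,192) and (288,192). I'll measure the tab, rail A's line and the tab's yaw.

```bash
python3 - <<'E'
from h import *
d=np.load("w2.npz");im=d["im"];W=dict(intrinsics=d["intrinsics"],world_from_camera=d["world_from_camera"])
h=cv2.cvtColor(im,cv2.COLOR_RGB2HSV)
m=cv2.inRange(h,(0,120,50),(10,255,255))|cv2.inRange(h,(170,120,50),(180,255,255));m[:,:240]=0;m[:,300:]=0
R=cv2.minAreaRect(cv2.findNonZero(m));print(R)
for z in(.155,.173):print("tab",z,onz(W,R[0],z).round(4))
p=cv2.boxPoints(R);print([onz(W,q,.173).round(4).tolist() for q in p])
m=cv2.inRange(h,(100,80,30),(130,255,255));m[:180]=0;m[205:]=0
n,l,st,c=cv2.connectedComponentsWithStats(m);S=[c[i] for i in range(1,n) if st[i][4]>20];print(S)
sm=sum(S)/2;o=onz(W,sm,.136);print("A stops mid",o.round(4))
T=cams.camera_info("top");q,e=tri([ray(W,R[0]),ray(T,(269,193.5))]);print("tab tri",q.round(4),e)
S2=cams.camera_info("side");q,e=tri([ray(W,R[0]),ray(S2,(280.3,184.5))]);print("tab tri side",q.round(4),e)
for r in(40,55,140,155,175): print(r,im[r,240:305,2].tolist())
print(im[60:140,280,1].tolist())
E
```

```text
((268.0, 100.0), (38.0, 16.0), 90.0)
tab 0.155 [0.4672 0.1511 0.155 ]
tab 0.173 [0.4677 0.1513 0.173 ]
[[0.4632, 0.1637, 0.173], [0.4739, 0.163, 0.173], [0.4723, 0.1384, 0.173], [0.4613, 0.1392, 0.173]]
[array([ 60.50353357, 185.31360424]), array([287.92537313, 191.55223881]), array([257.42028986, 192.53623188])]
A stops mid [ 0.4868 -0.0116  0.136 ]
tab tri [0.4677 0.1515 0.1743] [np.float64(0.0002645803411797916), np.float64(0.00026458034117980364)]
tab tri side [0.4681 0.1505 0.1559] [np.float64(0.0010389281094128797), np.float64(0.0010389281094129866)]
40 [164, 159, 145, 127, 127, 136, 141, 140, 140, 140, 143, 142, 142, 141, 142, 140, 136, 126, 124, 136, 156, 164, 166, 165, 167, 165, 166, 166, 164, 165, 165, 165, 165, 165, 163, 159, 143, 126, 126, 136, 141, 142, 140, 141, 142, 141, 140, 140, 142, 141, 139, 135, 141, 156, 163, 165, 165, 165, 166, 166, 167, 165, 166, 165, 166]
55 [166, 165, 159, 143, 128, 128, 136, 140, 140, 140, 141, 141, 142, 140, 141, 142, 140, 131, 116, 116, 139, 158, 164, 166, 166, 166, 166, 166, 166, 166, 166, 166, 166, 167, 165, 163, 149, 130, 123, 132, 139,
[... 764 characters left out ...]
128, 128, 128, 124, 115, 112, 124, 136, 141, 142, 142, 142, 143, 144, 144, 145, 144, 136, 120, 109, 115, 123, 125, 125, 125, 122, 121, 120, 120, 119, 121, 122, 126, 126, 125, 116, 111, 123, 136, 141, 144, 143, 143, 143, 144, 146, 146, 146, 136, 119, 107, 109, 112, 111, 113, 113, 114, 112, 111, 111]
[160, 160, 159, 160, 159, 160, 159, 158, 159, 159, 158, 152, 142, 143, 157, 166, 171, 170, 171, 170, 171, 171, 170, 172, 171, 171, 171, 171, 170, 170, 171, 171, 171, 171, 171, 171, 171, 170, 171, 171, 171, 172, 171, 170, 171, 170, 171, 170, 171, 171, 171, 170, 170, 170, 170, 170, 170, 172, 171, 171, 172, 171, 171, 169, 163, 148, 129, 126, 135, 141, 144, 142, 138, 131, 119, 111, 108, 108, 111, 113]
```

```bash
python3 - <<'E'
from h import *
d=np.load("w2.npz");W=dict(intrinsics=d["intrinsics"],world_from_camera=d["world_from_camera"])
P=[onz(W,(272.7,192.05),.136),onz(W,(272.4,175),.13),onz(W,(268.3,55),.13),onz(W,(267.8,40),.13)]
print(np.round(P,4));a,b=P[1],P[3];print("yaw A",np.degrees(np.arctan2(a[0]-b[0],b[1]-a[1])))
u=(P[2]-P[1])/np.linalg.norm(P[2]-P[1]);print("axis x at y=.1512",P[1][0]+u[0]/u[1]*(.1512-P[1][1]))
print("plate front/back",onz(W,(270,72.5),.137).round(4),onz(W,(270,126),.137).round(4))
E
```

```text
[[0.4653 0.0771 0.136 ]
 [0.4659 0.0903 0.13  ]
 [0.4692 0.1839 0.13  ]
 [0.4696 0.1944 0.13  ]]
yaw A -2.018606915205191
axis x at y=.1512 0.4680537604769821
plate front/back [0.4697 0.1708 0.137 ] [0.4669 0.1313 0.137 ]
```

>>> carry_out([
  [0, 0, 0.007, -0.03, 0.97, 0, 0],
  [0, 0, 0.007, 0, 0.97, 0, 0],
  [0, 0, 0, 0, 0.97, -0.5, 0],
  [0, 0, 0, 0, 0, -1, 0],
  [0, 0, 0, 0, 0, -1, 0],
  [0, 0, 0, 0, 0, -0.7, 0],
  [0, 0, 0, 0, 0, 0, 0],
  [0, 0, 0, 0, 0, 0, 0],
])

```text
clock: 4.58
tool_pos: [0.4683, 0.152, 0.2201]
orientation: [0.0, 0.719, 0.695, 0.0]
force: [0.2, 0.3, 0.5]
opening: 0.0424
grasp_force: 0.0
```

```bash
python3 - <<'E'
from h import *
s=monitor.state();W=cams.camera_info("wrist");im=cams.snapshot("wrist");si=cams.snapshot("side")
cv2.imwrite("pics/w3.png",np.hstack([im,np.vstack([cv2.resize(si[110:260,200:350],(240,240),interpolation=2),np.zeros((180,240,3),np.uint8)])])[:,:,::-1]);print(s["clock"],s["tool_pos"],s["orientation"],s["opening"])
E
```

```text
4.575 [0.46828555 0.15198887 0.22009096] [1.79426964e-04 7.19246511e-01 6.94754849e-01 3.52668915e-04] 0.04238542520996681
```

View pics/w3.png

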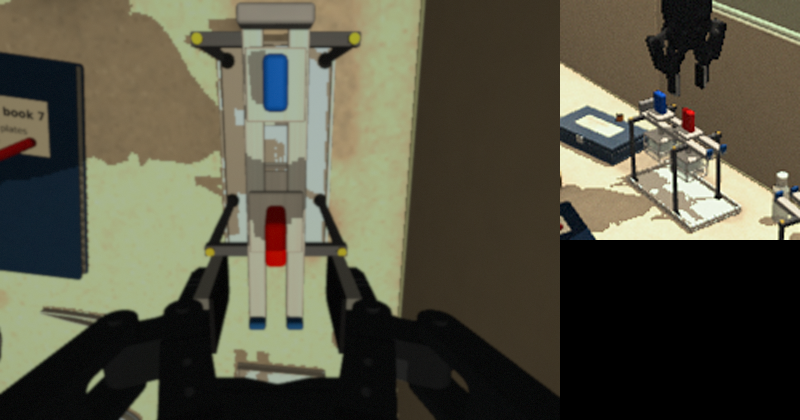

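The tab at (276,235) is between the fingers (about 228 to 330) and square to them. Next I descend and close.

>>> carry_out([
  [0, 0, 0, 0, -0.03, -1, 0],
  [0, 0, 0, 0, 0, -0.9, 0],
  [0, 0, 0, 0, 0, -0.4, 0],
  [0, 0, 0, 0, 0, 0, 0],
  [0, 0, 0, 0, 0, 0, -0.3],
  [0, 0, 0, 0, 0, 0, -0.5],
  [0, 0, 0, 0, 0, 0, -0.6],
  [0, 0, 0, 0, 0, 0, -0.65],
])

```text
clock: 5.68
tool_pos: [0.468, 0.1514, 0.162]
orientation: [0.0, 0.719, 0.695, 0.0]
force: [0.7, -0.3, -0.8]
opening: 0.015
grasp_force: 0.0
```

>>> carry_out([
  [0, 0, 0, 0, 0, 0, -0.7],
  [0, 0, 0, 0, 0, 0, -0.8],
  [0, 0, 0, 0, 0, 0, -1],
  [0, 0, 0, 0, 0, 0, -1],
  [0, 0, 0, 0, 0, 0, -1],
  [0, 0, 0, 0, 0, 0, -1],
])

```text
clock: 6.42
tool_pos: [0.4679, 0.1514, 0.1619]
orientation: [0.0, 0.719, 0.695, 0.0]
force: [-1.6, -0.6, 5.2]
opening: 0.011
grasp_force: 59.1
```

>>> carry_out([
  [0, 0, 0, 0, 0, 0.16, -1],
  [0, 0, 0, 0, 0, 0.16, -1],
  [0, 0, 0, 0, 0, 0.16, -1],
  [0, 0, 0, 0, 0, 0.16, -1],
  [0, 0, 0, 0, 0, 0, -1],
  [0, 0, 0, 0, 0, 0, -1],
])

```text
clock: 7.18
tool_pos: [0.4679, 0.1514, 0.1777]
orientation: [-0.0, 0.719, 0.695, -0.0]
force: [0.8, 0.2, -2.6]
opening: 0.0113
grasp_force: 58.5
```

```bash
python3 - <<'E'
from h import *
s=monitor.state();W=cams.camera_info("wrist");im=cams.snapshot("wrist");si=cams.snapshot("side")
np.savez("w4.npz",im=im,**{k:np.array(v) for k,v in W.items()})
cv2.imwrite("pics/w4.png",np.hstack([im,np.vstack([cv2.resize(si[150:260,230:340],(240,240),interpolation=2),np.zeros((180,240,3),np.uint8)])])[:,:,::-1]);print(s["clock"],s["tool_pos"],s["orientation"],s["opening"],s["force"],s["torque"])
E
```

```text
7.175 [0.46792373 0.15143426 0.1777387 ] [-2.57007945e-05  7.19076049e-01  6.94931388e-01 -9.56553666e-06] 0.011333431495113405 [ 0.83152393  0.21423751 -2.56433884] [-0.04201825 -0.04593434  0.01168982]
```

View pics/w4.png

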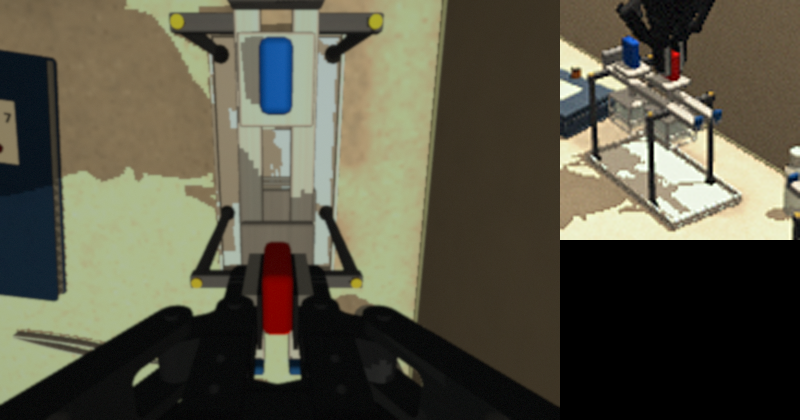

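The carrier is lifted and hanging straight with the tab held between the fingers at (277,285); the stops at (277,368) are ahead.

>>> carry_out([
  [0, 0, 0, -0.02, -0.3, 0, -1],
  [0, 0, 0, -0.02, -0.6, 0, -1],
  [0, 0, 0, -0.02, -0.6, 0, -1],
  [0, 0, 0, -0.02, -0.6, 0, -1],
  [0, 0, 0, -0.02, -0.6, 0, -1],
  [0, 0, 0, -0.02, -0.6, 0, -1],
  [0, 0, 0, -0.02, -0.6, 0, -1],
  [0, 0, 0, -0.02, -0.6, 0, -1],
])

```text
clock: 8.28
tool_pos: [0.4639, 0.0379, 0.1778]
orientation: [0.0, 0.719, 0.695, 0.0]
force: [-0.1, 0.4, -1.6]
opening: 0.0107
grasp_force: 58.4
```

>>> carry_out([
  [0, 0, -0.013, 0.13, -0.4, 0, -1],
  [0, 0, -0.014, 0.13, -0.4, 0, -1],
  [0, 0, -0.013, 0.13, -0.4, 0, -1],
  [0, 0, -0.013, 0.13, -0.4, 0, -1],
  [0, 0, 0, 0, 0, 0, -1],
  [0, 0, 0, 0, 0, 0, -1],
])

```text
clock: 9.02
tool_pos: [0.4769, -0.001, 0.1777]
orientation: [-0.0, 0.756, 0.654, -0.0]
force: [-0.6, -0.1, -1.3]
opening: 0.0111
grasp_force: 58.5
```

```bash
python3 - <<'E'
from h import *
s=monitor.state();W=cams.camera_info("wrist");im=cams.snapshot("wrist");si=cams.snapshot("side");tp=cams.snapshot("top")
print(s["clock"],s["tool_pos"],s["orientation"],s["opening"],s["force"],s["torque"])
T=cams.camera_info("top");print("red top",[ (b,onz(T,b[0],.185).round(4)) for b in blobs(tp,"red") if 290<b[0][0]<360])
cv2.imwrite("pics/w5.png",np.hstack([cv2.resize(tp[165:245,240:430],None,fx=2.1,fy=2.1,interpolation=2)[:168,:399],cv2.resize(si[150:270,240:400],(224,168),interpolation=2)])[:,:,::-1])
a,b=np.array(s["tool_pos"])[:2],np.array([.4651,-.0808]);y=np.array([.1469,.9891]);x=np.array([.9891,-.1469]);print("in B frame (y from stops)",(a-b)@x,(a-b)@y)
E
```

```text
9.025 [ 0.47687712 -0.00097335  0.17774014] [-1.09401536e-04  7.56473247e-01  6.54024627e-01 -3.80839227e-05] 0.011092885272280665 [-0.55732856 -0.14591361 -1.32536553] [ 0.0392798  -0.02164219  0.00068169]
red top []
in B frame (y from stops) -7.778424420389236e-05 0.08068660066152702
```

View pics/w5.png

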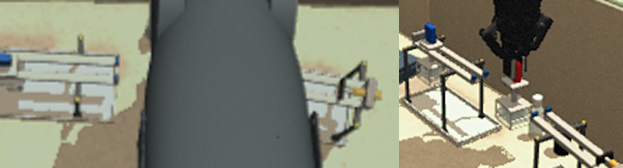

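The carrier hangs clear between the rails, and its TCP is on rail B's axis within 0.1 mm. Next I go in over the stops.

>>> carry_out([
  [0, 0, 0, -0.059, -0.396, 0, -1],
  [0, 0, 0, -0.088, -0.594, 0, -1],
  [0, 0, 0, -0.088, -0.594, 0, -1],
  [0, 0, 0, -0.059, -0.396, 0, -1],
  [0, 0, 0, -0.059, -0.396, 0, -1],
  [0, 0, 0, 0, 0, 0, -1],
])

```text
clock: 9.93
tool_pos: [0.468, -0.0611, 0.1778]
orientation: [-0.0, 0.757, 0.654, 0.0]
force: [1.1, 0.3, -0.9]
opening: 0.0112
grasp_force: 58.5
```

>>> carry_out([
  [0, 0, 0, -0.059, -0.396, 0, -1],
  [0, 0, 0, -0.088, -0.594, 0, -1],
  [0, 0, 0, -0.088, -0.594, 0, -1],
  [0, 0, 0, -0.088, -0.594, 0, -1],
  [0, 0, 0, -0.03, -0.2, 0, -1],
  [0, 0, 0, 0, 0, 0, -1],
  [0, 0, 0, 0, 0, 0, -1],
])

```text
clock: 10.8
tool_pos: [0.4594, -0.1197, 0.1778]
orientation: [-0.0, 0.756, 0.654, 0.0]
force: [0.2, -0.7, -2.1]
opening: 0.0109
grasp_force: 58.5
```

```bash
python3 - <<'E'
from h import *
s=monitor.state();im=cams.snapshot("wrist");si=cams.snapshot("side")
print(s["clock"],s["tool_pos"],s["force"],s["torque"])
cv2.imwrite("pics/w6.png",np.hstack([im,np.vstack([cv2.resize(si[200:310,300:410],(240,240),interpolation=2),np.zeros((180,240,3),np.uint8)])])[:,:,::-1])
a,b=np.array(s["tool_pos"])[:2],np.array([.4651,-.0808]);y=np.array([.1469,.9891]);x=np.array([.9891,-.1469]);print((a-b)@x,(a-b)@y+.097)
E
```

```text
10.8 [ 0.45937302 -0.11968052  0.17780868] [ 0.24272967 -0.74068581 -2.06093628] [-0.01230263 -0.03039644  0.01806015]
4.698871315189732e-05 0.05770198519648723
```

View pics/w6.png

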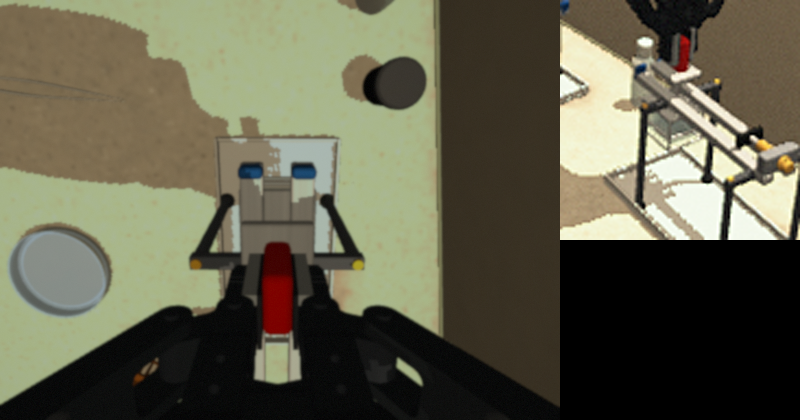

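Stops are at (251,171) and (303,171), symmetric about the carrier, which is well inside the slot. Next I lower it gently.

>>> carry_out([
  [0, 0, 0, 0, 0, -0.2, -1],
  [0, 0, 0, 0, 0, -0.2, -1],
  [0, 0, 0, 0, 0, -0.1, -1],
  [0, 0, 0, 0, 0, -0.06, -1],
  [0, 0, 0, 0, 0, 0, -1],
  [0, 0, 0, 0, 0, 0, -1],
])

```text
clock: 11.65
tool_pos: [0.4594, -0.12, 0.1639]
orientation: [0.0, 0.757, 0.654, 0.0]
force: [-0.4, -0.2, -1.9]
opening: 0.0111
grasp_force: 58.5
```

>>> carry_out([
  [0, 0, 0, 0, 0, -0.02, -1],
  [0, 0, 0, 0, 0, -0.02, -1],
  [0, 0, 0, 0, 0, 0, -1],
  [0, 0, 0, 0, 0, 0, -1],
])

```text
clock: 12.15
tool_pos: [0.4593, -0.1199, 0.1628]
orientation: [-0.0, 0.757, 0.654, -0.0]
force: [0.6, -0.1, -3.0]
opening: 0.0111
grasp_force: 58.5
```

>>> carry_out([
  [0, 0, 0, 0, 0, -0.02, -1],
  [0, 0, 0, 0, 0, 0, -1],
  [0, 0, 0, 0, 0, 0, -1],
])

```text
clock: 12.52
tool_pos: [0.4593, -0.1199, 0.1623]
orientation: [0.0, 0.757, 0.654, 0.0]
force: [0.1, -0.6, -2.0]
opening: 0.0109
grasp_force: 58.5
```

>>> carry_out([
  [0, 0, 0, 0, 0, -0.02, -1],
  [0, 0, 0, 0, 0, 0, -1],
  [0, 0, 0, 0, 0, 0, -1],
])

```text
clock: 12.9
tool_pos: [0.4593, -0.12, 0.1619]
orientation: [0.0, 0.757, 0.654, 0.0]
force: [-0.8, 0.2, 3.2]
opening: 0.0108
grasp_force: 59.0
```

It is seated. Next I release and regrip so that it rests freely.

>>> carry_out([
  [0, 0, 0, 0, 0, 0, -0.6],
  [0, 0, 0, 0, 0, 0, -0.5],
  [0, 0, 0, 0, 0, 0, -0.5],
  [0, 0, 0, 0, 0, 0.02, -0.5],
  [0, 0, 0, 0, 0, 0, -0.6],
  [0, 0, 0, 0, 0, 0, -0.7],
  [0, 0, 0, 0, 0, 0, -0.8],
  [0, 0, 0, 0, 0, 0, -1],
])

```text
clock: 13.9
tool_pos: [0.4594, -0.1199, 0.1625]
orientation: [0.0, 0.757, 0.654, 0.0]
force: [-0.9, 0.3, 4.1]
opening: 0.0107
grasp_force: 59.2
```

>>> carry_out([
  [0, 0, 0, 0, 0, 0, -1],
  [0, 0, 0, 0, 0, 0, -1],
  [0, 0, 0, 0, 0, 0, -1],
])

```text
clock: 14.28
tool_pos: [0.4594, -0.12, 0.1625]
orientation: [0.0, 0.757, 0.654, 0.0]
force: [0.1, 1.0, 5.1]
opening: 0.011
grasp_force: 59.3
```

>>> carry_out([
  [0, 0, 0, 0, 0, 0.01, -1],
  [0, 0, 0, -0.03, -0.2, 0, -1],
  [0, 0, 0, -0.059, -0.396, 0, -1],
  [0, 0, 0, -0.059, -0.396, 0, -1],
  [0, 0, 0, -0.059, -0.396, 0, -1],
  [0, 0, 0, -0.03, -0.2, 0, -1],
  [0, 0, 0, 0, 0, 0, -1],
])

```text
clock: 15.15
tool_pos: [0.4532, -0.1601, 0.1625]
orientation: [0.0, 0.757, 0.654, -0.0]
force: [-0.8, -0.2, -1.6]
opening: 0.0112
grasp_force: 58.7
```

>>> carry_out([
  [0, 0, 0, -0.024, -0.16, 0, -1],
  [0, 0, 0, -0.024, -0.16, 0, -1],
  [0, 0, 0, -0.024, -0.16, 0, -1],
  [0, 0, 0, -0.024, -0.16, 0, -1],
  [0, 0, 0, 0, 0, 0, -1],
  [0, 0, 0, 0, 0, 0, -1],
])

```text
clock: 15.9
tool_pos: [0.451, -0.1756, 0.1625]
orientation: [-0.0, 0.757, 0.654, 0.0]
force: [0.8, 0.2, -2.2]
opening: 0.011
grasp_force: 58.5
```

```bash
python3 - <<'E'
from h import *
s=monitor.state()
print(s["clock"],s["tool_pos"],s["force"],s["torque"])
a,b=np.array(s["tool_pos"])[:2],np.array([.4651,-.0808]);y=np.array([.1469,.9891]);x=np.array([.9891,-.1469]);print((a-b)@x,(a-b)@y+.097)
E
```

```text
15.9 [ 0.45096125 -0.1755862   0.16253115] [ 0.75439274  0.16188595 -2.21020897] [-0.00702114  0.02796733  0.01122643]
-6.054323269435134e-05 0.00116998397066502
```

>>> carry_out([
  [0, 0, 0, -0.018, -0.12, 0, -1],
  [0, 0, 0, -0.024, -0.16, 0, -1],
  [0, 0, 0, -0.024, -0.16, 0, -1],
  [0, 0, 0, -0.018, -0.12, 0, -1],
  [0, 0, 0, -0.012, -0.08, 0, -1],
  [0, 0, 0, -0.006, -0.04, 0, -1],
  [0, 0, 0, 0, 0, 0, -1],
])

```text
clock: 16.77
tool_pos: [0.4484, -0.1926, 0.1625]
orientation: [-0.0, 0.757, 0.654, 0.0]
force: [0.9, -0.9, -2.0]
opening: 0.011
grasp_force: 58.5
```

>>> carry_out([
  [0, 0, 0, -0.003, -0.02, 0, -1],
  [0, 0, 0, -0.003, -0.02, 0, -1],
  [0, 0, 0, -0.003, -0.02, 0, -1],
  [0, 0, 0, -0.003, -0.02, 0, -1],
])

```text
clock: 17.27
tool_pos: [0.4481, -0.1947, 0.1626]
orientation: [0.0, 0.757, 0.654, 0.0]
force: [0.2, -0.0, -2.2]
opening: 0.0108
grasp_force: 58.5
```

>>> carry_out([
  [0, 0, 0, -0.003, -0.02, 0, -1],
  [0, 0, 0, -0.003, -0.02, 0, -1],
  [0, 0, 0, -0.003, -0.02, 0, -1],
  [0, 0, 0, -0.003, -0.02, 0, -1],
])

```text
clock: 17.77
tool_pos: [0.4478, -0.1967, 0.1625]
orientation: [-0.0, 0.757, 0.654, -0.0]
force: [-0.3, -0.2, -1.2]
opening: 0.0109
grasp_force: 58.5
```

>>> carry_out([
  [0, 0, 0, -0.003, -0.02, 0, -1],
  [0, 0, 0, -0.003, -0.02, 0, -1],
  [0, 0, 0, -0.003, -0.02, 0, -1],
  [0, 0, 0, -0.003, -0.02, 0, -1],
])

```text
clock: 18.27
tool_pos: [0.4475, -0.1987, 0.1626]
orientation: [0.0, 0.757, 0.654, 0.0]
force: [-0.2, -0.0, -1.4]
opening: 0.0107
grasp_force: 58.5
```

>>> carry_out([
  [0, 0, 0, -0.003, -0.02, 0, -1],
  [0, 0, 0, -0.003, -0.02, 0, -1],
  [0, 0, 0, -0.003, -0.02, 0, -1],
])

```text
clock: 18.65
tool_pos: [0.4473, -0.2002, 0.1625]
orientation: [0.0, 0.757, 0.654, -0.0]
force: [0.1, -1.1, -2.4]
opening: 0.0112
grasp_force: 58.5
```

>>> carry_out([
  [0, 0, 0, -0.003, -0.02, 0, -1],
  [0, 0, 0, -0.003, -0.02, 0, -1],
])

```text
clock: 18.9
tool_pos: [0.4472, -0.2012, 0.1626]
orientation: [-0.0, 0.757, 0.654, 0.0]
force: [1.3, 0.6, -2.4]
opening: 0.0109
grasp_force: 58.5
```

>>> carry_out([
  [0, 0, 0, -0.003, -0.02, 0, -1],
  [0, 0, 0, -0.003, -0.02, 0, -1],
  [0, 0, 0, 0, 0, 0, -1],
])

```text
clock: 19.27
tool_pos: [0.447, -0.2022, 0.1626]
orientation: [0.0, 0.757, 0.654, 0.0]
force: [-1.1, -1.3, -1.6]
opening: 0.0109
grasp_force: 58.5
```

>>> carry_out([
  [0, 0, 0, -0.003, -0.02, 0, -1],
  [0, 0, 0, -0.003, -0.02, 0, -1],
  [0, 0, 0, 0, 0, 0, -1],
])

```text
clock: 19.65
tool_pos: [0.4469, -0.2032, 0.1626]
orientation: [-0.0, 0.757, 0.654, 0.0]
force: [0.0, -0.4, -3.0]
opening: 0.011
grasp_force: 58.5
```

>>> carry_out([
  [0, 0, 0, -0.003, -0.02, 0, -1],
  [0, 0, 0, 0, 0, 0, -1],
])

```text
clock: 19.9
tool_pos: [0.4468, -0.2037, 0.1626]
orientation: [0.0, 0.757, 0.654, 0.0]
force: [-0.4, -0.1, -1.9]
opening: 0.0108
grasp_force: 58.5
```

>>> carry_out([
  [0, 0, 0, -0.003, -0.02, 0, -1],
  [0, 0, 0, -0.003, -0.02, 0, -1],
  [0, 0, 0, 0, 0, 0, -1],
])

```text
clock: 20.27
tool_pos: [0.4466, -0.2047, 0.1626]
orientation: [0.0, 0.757, 0.654, -0.0]
force: [0.3, -1.2, -2.3]
opening: 0.011
grasp_force: 58.5
```

>>> carry_out([
  [0, 0, 0, -0.003, -0.02, 0, -1],
  [0, 0, 0, 0, 0, 0, -1],
])

```text
clock: 20.52
tool_pos: [0.4465, -0.2052, 0.1626]
orientation: [-0.0, 0.757, 0.654, -0.0]
force: [0.0, -0.0, -2.1]
opening: 0.0111
grasp_force: 58.5
```

>>> carry_out([
  [0, 0, 0, -0.003, -0.02, 0, -1],
  [0, 0, 0, 0, 0, 0, -1],
])

```text
clock: 20.78
tool_pos: [0.4465, -0.2057, 0.1626]
orientation: [-0.0, 0.757, 0.654, 0.0]
force: [-0.6, 0.1, -1.9]
opening: 0.011
grasp_force: 58.5
```

>>> carry_out([
  [0, 0, 0, -0.003, -0.02, 0, -1],
  [0, 0, 0, -0.003, -0.02, 0, -1],
  [0, 0, 0, 0, 0, 0, -1],
])

```text
clock: 21.15
tool_pos: [0.4463, -0.2067, 0.1626]
orientation: [0.0, 0.757, 0.654, -0.0]
force: [0.3, -0.3, -1.7]
opening: 0.0112
grasp_force: 58.5
```

>>> carry_out([
  [0, 0, 0, -0.003, -0.02, 0, -1],
  [0, 0, 0, 0, 0, 0, -1],
])

```text
clock: 21.4
tool_pos: [0.4463, -0.2072, 0.1626]
orientation: [0.0, 0.757, 0.654, 0.0]
force: [-0.1, 0.9, -1.5]
opening: 0.0111
grasp_force: 58.5
```

>>> carry_out([
  [0, 0, 0, -0.003, -0.02, 0, -1],
  [0, 0, 0, 0, 0, 0, -1],
])

```text
clock: 21.65
tool_pos: [0.4462, -0.2077, 0.1626]
orientation: [0.0, 0.757, 0.654, 0.0]
force: [-0.3, -0.1, -2.0]
opening: 0.0108
grasp_force: 58.5
```

>>> carry_out([
  [0, 0, 0, -0.003, -0.02, 0, -1],
  [0, 0, 0, -0.003, -0.02, 0, -1],
  [0, 0, 0, 0, 0, 0, -1],
])

```text
clock: 22.02
tool_pos: [0.446, -0.2086, 0.1626]
orientation: [-0.0, 0.757, 0.654, 0.0]
force: [-0.3, -0.2, -1.9]
opening: 0.011
grasp_force: 58.5
```

>>> carry_out([
  [0, 0, 0, -0.003, -0.02, 0, -1],
  [0, 0, 0, 0, 0, 0, -1],
])

```text
clock: 22.28
tool_pos: [0.4459, -0.209, 0.1625]
orientation: [-0.0, 0.757, 0.654, 0.0]
force: [0.3, 2.1, -2.5]
opening: 0.0112
grasp_force: 58.5
```

>>> carry_out([
  [0, 0, 0, -0.003, -0.02, 0, -1],
  [0, 0, 0, 0, 0, 0, -1],
])

```text
clock: 22.52
tool_pos: [0.4459, -0.2095, 0.1625]
orientation: [-0.0, 0.757, 0.654, 0.0]
force: [-0.2, 4.3, -1.2]
opening: 0.0111
grasp_force: 58.5
```

Contact: 4.3 N so far, rising at 5 N per mm.

>>> carry_out([
  [0, 0, 0, -0.002, -0.015, 0, -1],
  [0, 0, 0, 0, 0, 0, -1],
])

```text
clock: 22.78
tool_pos: [0.4458, -0.2098, 0.1625]
orientation: [-0.0, 0.757, 0.654, 0.0]
force: [0.7, 4.7, -1.3]
opening: 0.0108
grasp_force: 58.5
```

>>> carry_out([
  [0, 0, 0, -0.002, -0.015, 0, -1],
  [0, 0, 0, 0, 0, 0, -1],
  [0, 0, 0, 0, 0, 0, -1],
])

```text
clock: 23.15
tool_pos: [0.4458, -0.21, 0.1625]
orientation: [-0.0, 0.756, 0.654, 0.0]
force: [0.9, 5.9, -0.7]
opening: 0.0109
grasp_force: 58.5
```

>>> carry_out([
  [0, 0, 0, 0, 0, 0, -1],
  [0, 0, 0, 0, 0, 0, -1],
  [0, 0, 0, 0, 0, 0, -1],
  [0, 0, 0, 0, 0, 0, -1],
  [0, 0, 0, 0, 0, 0, -1],
])

```text
clock: 23.78
tool_pos: [0.4458, -0.21, 0.1625]
orientation: [-0.0, 0.756, 0.654, 0.0]
force: [1.5, 6.3, -1.9]
opening: 0.0109
grasp_force: 58.5
```

>>> carry_out([
  [0, 0, 0, -0.002, -0.014, 0, -1],
  [0, 0, 0, 0, 0, 0, -1],
  [0, 0, 0, 0, 0, 0, -1],
  [0, 0, 0, 0, 0, 0, -1],
  [0, 0, 0, 0, 0, 0, -1],
  [0, 0, 0, 0, 0, 0, -1],
  [0, 0, 0, 0, 0, 0, -1],
  [0, 0, 0, 0, 0, 0, -1],
])

```text
clock: 24.78
tool_pos: [0.4458, -0.2103, 0.1625]
orientation: [-0.0, 0.756, 0.654, 0.0]
force: [2.1, 7.9, -0.4]
opening: 0.0112
grasp_force: 58.6
```

>>> carry_out([
  [0, 0, 0, 0, 0, 0, -1],
  [0, 0, 0, 0, 0, -0.008, -1],
  [0, 0, 0, 0, 0, 0, -1],
])

```text
clock: 25.15
tool_pos: [0.4458, -0.2103, 0.1625]
orientation: [-0.0, 0.756, 0.654, 0.0]
force: [-0.8, 8.1, 2.8]
opening: 0.0106
grasp_force: 59.1
```

It has been pressed at 8 N for over a second. Next I release in place, wait, and rise.

>>> carry_out([
  [0, 0, 0, 0, 0, 0, -0.65],
  [0, 0, 0, 0, 0, 0, -0.5],
  [0, 0, 0, 0, 0, 0, -0.3],
  [0, 0, 0, 0, 0, 0, -0.2],
  [0, 0, 0, 0, 0, 0, -0.2],
  [0, 0, 0, 0, 0, 0, -0.2],
  [0, 0, 0, 0, 0, 0, -0.2],
  [0, 0, 0, 0, 0, 0, -0.2],
])

```text
clock: 26.15
tool_pos: [0.4457, -0.2107, 0.1624]
orientation: [-0.0, 0.757, 0.654, 0.0]
force: [0.3, -0.4, -0.9]
opening: 0.0343
grasp_force: 0.0
```

>>> carry_out([
  [0, 0, 0, 0, 0, 0.3, -0.2],
  [0, 0, 0, 0, 0, 0.6, -0.2],
  [0, 0, 0, 0, 0, 1, -0.2],
  [0, 0, 0, 0, 0, 1, -0.2],
  [0, 0, 0, 0, 0.5, 1, -0.2],
  [0, 0, 0, 0, 0.5, 0.5, -0.2],
  [0, 0, 0, 0, 0, 0, -0.2],
  [0, 0, 0, 0, 0, 0, -0.2],
])

```text
clock: 27.15
tool_pos: [0.4455, -0.1857, 0.2717]
orientation: [-0.0, 0.756, 0.654, -0.0]
force: [-0.3, -0.3, -0.4]
opening: 0.034
grasp_force: 0.0
```

>>> carry_out([
  [0, 0, 0, 0, -0.9, 0, -0.2],
  [0, 0, 0, 0, -0.9, 0, -0.2],
  [0, 0, 0, 0, -0.9, 0, -0.2],
  [0, 0, 0, 0, 0, 0, -0.2],
  [0, 0, 0, 0, 0, 0, -0.2],
])

```text
clock: 27.78
tool_pos: [0.4455, -0.2529, 0.2718]
orientation: [-0.001, 0.757, 0.654, -0.0]
force: [0.4, 0.0, 0.1]
opening: 0.0341
grasp_force: 0.0
```

```bash
python3 - <<'E'
from h import *
s=monitor.state();W=cams.camera_info("wrist");im=cams.snapshot("wrist");si=cams.snapshot("side")
np.savez("w7.npz",im=im,**{k:np.array(v) for k,v in W.items()})
print(s["clock"],s["tool_pos"],s["force"],blobs(im,"red"))
cv2.imwrite("pics/w7.png",np.hstack([im,np.vstack([cv2.resize(si[200:310,300:410],(240,240),interpolation=2),np.zeros((180,240,3),np.uint8)])])[:,:,::-1])
E
```

```text
27.775 [ 0.44545112 -0.25292119  0.27179165] [0.44977981 0.00610337 0.14356685] [([268.3, 147.9], [260, 126, 18, 44, 727]), ([126.6, 255.6], [110, 241, 40, 27, 452]), ([395.1, 389.4], [388, 379, 19, 21, 174])]
```

View pics/w7.png

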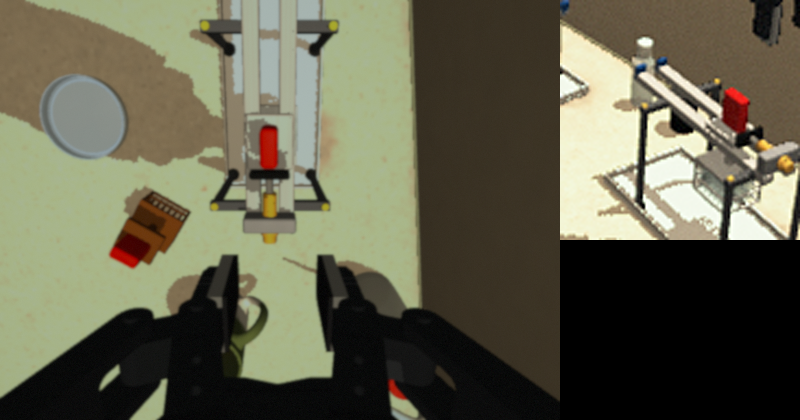

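The carrier hangs level in rail B's slot. Its head plate (247–292, 115–172) meets the black pad at (269,174). I'll wait briefly for it to settle, then hand in.

>>> carry_out([
  [0, 0, 0, 0, 0, 0, -0.2],
  [0, 0, 0, 0, 0, 0, -0.2],
  [0, 0, 0, 0, 0, 0, -0.2],
  [0, 0, 0, 0, 0, 0, -0.2],
  [0, 0, 0, 0, 0, 0, -0.2],
  [0, 0, 0, 0, 0, 0, -0.2],
  [0, 0, 0, 0, 0, 0, -0.2],
  [0, 0, 0, 0, 0, 0, -0.2],
])

```text
clock: 28.88
tool_pos: [0.4457, -0.2532, 0.2723]
orientation: [-0.0, 0.757, 0.654, -0.0]
force: [0.6, -1.0, -0.5]
opening: 0.0343
grasp_force: 0.0
```

```bash
python3 - <<'E'
from h import *
from bench import order
im=cams.snapshot("wrist");print(blobs(im,"red")[0],monitor.state()["clock"])
print(order.sign_off())
E
```

```text
([267.6, 146.9], [259, 125, 18, 44, 739]) 28.925
the job is handed in; nothing more can be done
None
```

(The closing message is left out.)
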